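# Click the densitometer to its blue filter and take a reading

### The job

Get a density reading of the yellow draw-down card on the densitometer: with a fingertip, flick the ribbed filter wheel on top of the instrument round, click by click, until the blue tile has clicked in uppermost between the white pointers. Only then press the round pad of the measuring arm all the way down with a fingertip, keep it down for a full second and let it spring back up. Grip and lift nothing, do not shove the instrument along the bench, and leave the jars and the bottle where they stand.

Things in the scene. Friction and masses are not known exactly. Their poses are not given: they have to be found in the camera images.
- densitometer: light grey bench densitometer, 220 x 140 mm, 88 mm high to its flat deck, 3 kg, standing loose on rubber feet. Origin: centre of its underside, z up. -x is its front: the 30 mm high stage with the yellow card under the measuring arm. +x is the back: the housing (104 mm deep, 132 mm wide) that carries the wheel.
- wheel_axle (a point): centre of the filter wheel, on its level axle along the instrument's y axis, 10 mm below the deck, 78 mm above the bench. Wheel 20 mm wide; drum radius 24 mm (tiles up to 26.5 mm). Six dark ribs, 5 mm thick with rounded tips, stand out to radius 40 mm, one every 60 degrees. Two dark cheeks, 13 to 18 mm either side of the wheel's mid plane, reach 19 mm above the axle.
- filter_wheel (a joint): turn of the filter wheel in rad, endless both ways; 0 or any whole turn = blue uppermost. Growing values roll the wheel's top towards the instrument's +x. Clicks lie 1.047 (60 deg) apart; with each click of growing value the uppermost tile goes on in the order blue, white, red, grey, green, amber. Leaving a click takes about 4 N at a rib. Starts 1 to 5 clicks from blue; either way round will do.
- blue_tile (a point): middle of the face of the blue tile on the wheel's rim, 25 mm from the axle; the tile is 18 mm along the rim, 16 mm wide
- pointer (a point): fixed point 25 mm straight above the axle, between the two white pointer marks, where the middle of the uppermost tile's face lies when clicked in. The ribs next to that tile then have their tips 20 mm before and behind the axle and 35 mm above it. A fingertip whose end is 27 to 32 mm above the axle clears the drum and can push such a rib level over the top; beyond it the wheel snaps on by itself.
- measuring_arm (a joint): angle of the measuring arm in rad: 0 sprung up at rest, 0.125 pressed right down (its stop). It pivots in the front of the housing, 102 mm from the middle of the pad, about the instrument's y axis, and springs back by itself; about 2 N at the pad moves it, about 5 N holds it down.
- press_pad (a point): centre of the top face of the round black pad (38 mm across) at the front end of the measuring arm, 90 mm in front of the instrument's origin, 69 mm above the bench at rest; goes down about 12 mm when pressed right down
- ink_jar: bystander: closed jar of yellow ink, yellow lid, 63 mm across, 72 mm high; origin centre of its underside
- amber_bottle: bystander: small brown bottle with white cap, 42 mm across, 85 mm high; origin centre of its underside
- red_jar: bystander: closed jar of red ink, pale yellow lid, 70 mm across, 76 mm high; origin centre of its underside

How it is judged:
By the outcome, as a careful person would: the job done as asked, in the order asked, and still so for the second after the job is handed in, with the robot touching nothing.
It also fails if it takes over 48 s, if anything falls off the work surface, if the arm or the gripper's body presses on something with over 40 N, if the wrist force passes 120 N, or if a joint passes its speed limit or range.

### The arm

A 7-joint arm with a two-finger parallel gripper is mounted at the origin on a cart in front of the work surface, level with it; the furniture and walls round the work are solid. World frame = base frame: x ahead of the robot, y to its left, z up, the work surface at z = 0. Lengths are in m, angles in rad, forces in N, time in s.
With the tool pointing down it reaches from about 0.4 to 0.85 m from the base axis. Payload 10.4 kg.
Tool frame: the origin (TCP) lies between the finger pads; the fingertips stand 11 mm ahead of it and the grasp point (between the pads) lies 8 mm behind it; z points along the fingers, y is the direction in which the jaws open and shut (so a half turn about z gives the same grasp; the last joint's range is limited). The gripper opens to 87 mm and grips with 3 to 60 N. Pads are 19 mm wide; open, the fingers measure 117 mm over their backs; the gripper's body (75 mm by 190 mm) begins 51 mm behind the grasp point.
Start: joints at [1.256, 0.332, -0.065, 1.46, 0.022, 1.35, -0.088], TCP at [0.18, -0.599, 0.234] pointing down, gripper open.
Joint ranges: [-2.6, 2.6], [-0.5, 2.12], [-1.47, 1.34], [0.16, 2.42], [-1.27, 4.41], [0.06, 2.06], [-2.6, 2.6]. Speed limits (rad/s): [2.22, 2.22, 2.79, 2.79, 3.14, 3.14, 3.14].

### API

Orientations are given as a unit quaternion [x, y, z, w].
In Python, from bench import r, eyes gives the robot as it stands.
- The arm moves only by the shell command python3 -m inch 'ROWS' [FORCE]. ROWS is a JSON object of lists of equal length, an entry for each row: "translation": the shift along the world's x, y, z scaled (see below), a list of three; "rot": the turn, a rotation vector about the world's x, y, z scaled (see below), a list of three; "jaw": the finger opening in mm, from 0 to 87. In form: {"translation": [[tx, ty, tz], ...], "rot": [[ax, ay, az], ...], "jaw": [jaw, ...]}. A call has 1 to 20 rows; each row is the pose to reach, as a shift and turn from the pose measured when the call began; what a row does not reach only later rows make up. The controller multiplies each number of a shift by 100 mm and each number of a turn by 60 degrees. A row lasts 1/10 s, in which the tool goes at most 50 mm and 8.59 degrees, less where a joint would pass 70% of its speed; a pose out of reach is approached as far as the arm can. A call with a number of a shift or a turn outside -1 to 1 is refused whole. A call with a gripper value outside its range is refused whole. The fingers move at their own pace and stop on an object; FORCE is the grip in N (left out, the last holds). Time passes only in rows, so rows that repeat a pose let the fingers close. It gives the time, the measured TCP pose, the force and the opening at its end, in the units of the state.
- r.read_state(): the state, without advancing time (a new reading comes with each control period).
- eyes.camera(name): name is "scene" or "top" or "wrist"; returns the picture (480x640x3 uint8, blue, green, red); there is no depth.
- eyes.calibration(name): a dict with "fx", "fy", "cx", "cy" (pixels), "distortion" ([k1, k2, p1, p2, k3] as OpenCV has them; the pictures are not rectified), "R" (3x3) and "t" (3): a world point X has camera coordinates R X + t; the wrist camera has in their place "hand_eye" (4x4, takes a point from camera to tool coordinates, whose origin is the TCP and whose axes are the flange's). Camera axes: x right, y down, z forward; pixel columns grow to the right and rows downward; lengths in m; the calibration is good to about 2 mm. A picture is of the moment at which its call begins: read the wrist's pose just before it. calibration takes no time and is no camera call.
- r.close_job(): hands the job in, once; it reports no verdict.
The state is a dict: "time": time; "joint_positions": joint angles; "joint_vel": joint speeds; "joint_torque": joint torques, N m; "ee_pos": TCP position; "eef_rot": TCP orientation; "ft_force": force on the tool from outside, world axes, zero at the start; "torque": the same for the moment, N m; "width": finger opening in m.
Only numpy, scipy, OpenCV 4.12 (cv2) and the standard library are available. Lean on these libraries where they do the work, as an engineer would, in place of code of your own. Each camera call takes 0.05 s, during which the arm holds its last target. There are 200 camera calls.

## Working session

There is one attempt and no reset: what is moved stays moved. The work goes in short steps, Python scripts to look and compute and a shell command to move; the robot and the scene stay as the last step left them, time stands still between calls to the robot, and variables do not carry over. Pictures are saved under pics/ and viewed, about 8 in all and at most 12, crops included, and the job is handed in when it is done.

```bash
mkdir -p pics; ls; python3 - <<'E'
from bench import r, eyes
import cv2,numpy as np
s=r.read_state();print({k:np.round(v,3).tolist() for k,v in s.items()})
a=eyes.camera("scene");b=eyes.camera("top")
cv2.imwrite("pics/scene0.png",a);cv2.imwrite("pics/top0.png",b)
for n in("scene","top"):
    c=eyes.calibration(n);print(n,{k:np.round(v,4).tolist() for k,v in c.items()})
print(eyes.calibration("wrist"))
E
```

```text
pics
{'time': 0.0, 'joint_positions': [1.256, 0.333, -0.065, 1.461, 0.022, 1.35, -0.089], 'joint_vel': [0.0, 0.001, 0.0, -0.0, -0.0, -0.001, -0.002], 'joint_torque': [-0.001, -62.325, 0.024, -38.988, -0.061, 0.04, 0.0], 'ee_pos': [0.18, -0.598, 0.233], 'eef_rot': [0.989, 0.145, -0.0, -0.001], 'ft_force': [0.296, -0.017, -0.543], 'torque': [0.017, 0.033, -0.047], 'width': 0.087}
scene {'fx': 490.4303, 'fy': 490.4303, 'cx': 322.4631, 'cy': 240.5928, 'distortion': [-0.1179, 0.0, 0.0, 0.0, 0.0], 'R': [[-0.7187, -0.6953, 0.0091], [-0.4263, 0.4302, -0.7957], [0.5493, -0.5757, -0.6056]], 't': [0.2733, 0.3424, 0.5907]}
top {'fx': 538.377, 'fy': 538.377, 'cx': 326.7686, 'cy': 241.255, 'distortion': [-0.1332, 0.0, 0.0, 0.0, 0.0], 'R': [[0.0109, -0.9999, 0.0027], [-0.9896, -0.0112, -0.1431], [0.1432, -0.0011, -0.9897]], 't': [-0.1346, 0.5424, 0.9777]}
{'fx': 350.11852356562116, 'fy': 350.11852356562116, 'cx': 317.8794612964331, 'cy': 241.32943021043926, 'distortion': array([-0.0481687,  0.       ,  0.       ,  0.       ,  0.       ]), 'hand_eye': array([[ 8.65375130e-05, -9.67658599e-01, -2.52263410e-01,
         6.74717998e-02],
       [ 9.99999674e-01, -1.18753877e-04,  7.98572788e-04,
        -4.71207526e-05],
       [-8.02703083e-04, -2.52263397e-01,  9.67658274e-01,
        -1.51705895e-01],
       [ 0.00000000e+00,  0.00000000e+00,  0.00000000e+00,
         1.00000000e+00]])}
```

View pics/scene0.png

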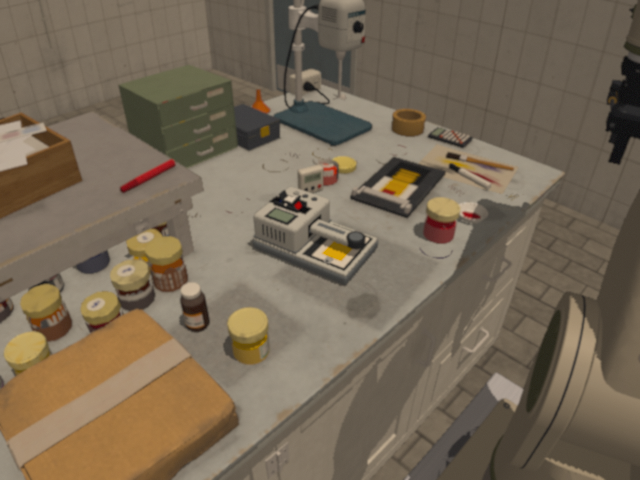

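View pics/top0.png

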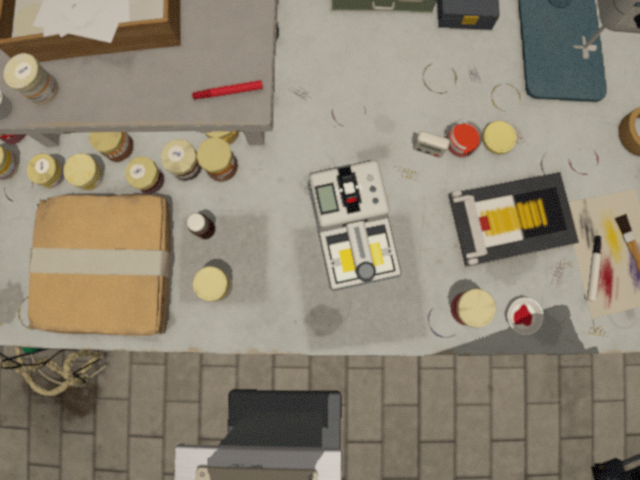

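```bash
cat > h.py <<'E'
import numpy as np,cv2
from bench import r,eyes
from scipy.spatial.transform import Rotation as Ro
def cal(n,s=None):
    c=eyes.calibration(n);K=np.array([[c['fx'],0,c['cx']],[0,c['fy'],c['cy']],[0,0,1]]);D=np.array(c['distortion'])
    if n!='wrist': return K,D,np.array(c['R']),np.array(c['t'])
    T=np.eye(4);T[:3,:3]=Ro.from_quat(s['eef_rot']).as_matrix();T[:3,3]=s['ee_pos']
    W=np.linalg.inv(T@c['hand_eye']);return K,D,W[:3,:3],W[:3,3]
def cast(C,uv,z):
    K,D,R,t=C;p=cv2.undistortPoints(np.array([[uv]],float),K,D)[0,0]
    d=R.T@np.array([*p,1]);o=-R.T@t;return o+d*(z-o[2])/d[2]
def proj(C,X):
    K,D,R,t=C;return cv2.projectPoints(np.atleast_2d(np.array(X,float)),cv2.Rodrigues(R)[0],t,K,D)[0][:,0]
E
python3 - <<'E'
from h import *
a=cv2.imread("pics/scene0.png");b=cv2.imread("pics/top0.png")
A=cv2.resize(a[175:285,240:385],None,fx=4,fy=4,interpolation=2)[:, :400+180]
B=cv2.resize(b[150:295,300:410],None,fx=4,fy=4,interpolation=2)
m=np.zeros((600,800,3),np.uint8);m[:580,360:800]=B;m[:320,:360]=cv2.resize(a[180:260,250:340],None,fx=4,fy=4,interpolation=2)
cv2.imwrite("pics/z.png",m)
C=cal("top");print("pad",cast(C,(366,270),.069),"red",cast(C,(351,190),.103))
E
```

```text
pad [ 0.48743576 -0.20050156  0.069     ] red [ 0.62812755 -0.17096022  0.103     ]
```

View pics/z.png

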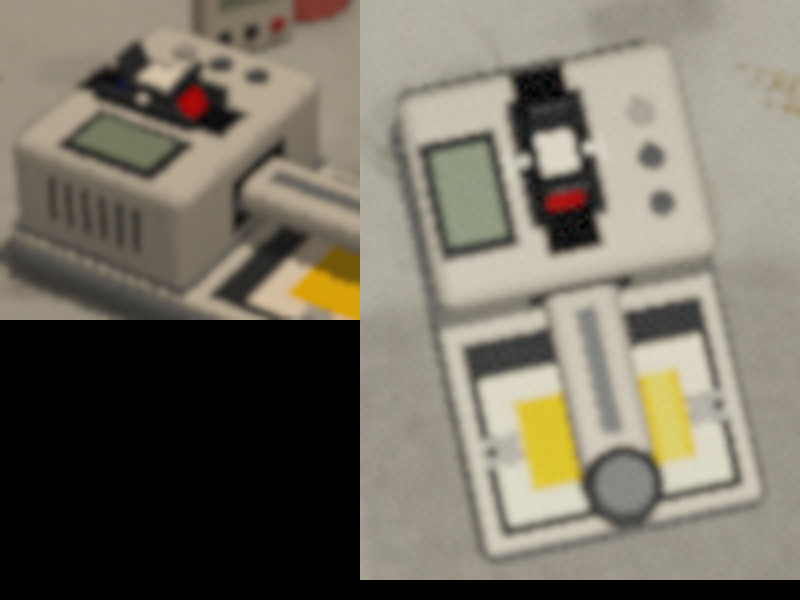

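White tile is uppermost, with red in front of it and blue behind, so one click decreasing (wheel top towards the front) brings blue up. I'll move above the instrument for a close look.

```bash
python3 -m inch '{"translation":[[0.3,0.3,0.2],[0.6,0.6,0.4],[0.9,0.9,0.6],[0.98,0.98,0.6],[0.98,0.98,0.6]],"rot":[[0,0,0],[0,0,-0.04],[0,0,-0.08],[0,0,-0.08],[0,0,-0.08]],"jaw":[0,0,0,0,0]}' 10; python3 -m inch '{"translation":[[0.3,0.3,0],[0.6,0.6,0],[0.9,0.9,0],[0.98,0.98,0],[0.98,0.98,0],[0.98,0.98,0]],"rot":[[0,0,0],[0,0,0],[0,0,0],[0,0,0],[0,0,0],[0,0,0]],"jaw":[0,0,0,0,0,0]}'
```

```text
time: 0.6
ee_pos: [0.2795, -0.499, 0.2931]
eef_rot: [0.994, 0.106, 0.0, -0.0]
ft_force: [-0.0, -0.6, -1.1]
width: 0.0549
time: 1.2
ee_pos: [0.3757, -0.4028, 0.2924]
eef_rot: [0.995, 0.105, -0.001, -0.001]
ft_force: [-0.5, -1.0, 0.3]
width: 0.0074
```

```bash
python3 -m inch '{"translation":[[0.35,0.35,0],[0.7,0.7,0],[1,1,0],[1,1,0],[1,1,0]],"rot":[[0,0,0],[0,0,0],[0,0,0],[0,0,0],[0,0,0]],"jaw":[0,0,0,0,0]}'; python3 -m inch '{"translation":[[0.35,0.35,0],[0.7,0.7,0],[1,1,0],[1,1.2,0],[1,1,0]],"rot":[[0,0,0],[0,0,0],[0,0,0],[0,0,0],[0,0,0]],"jaw":[0,0,0,0,0]}'; python3 -m inch '{"translation":[[0.35,0.35,0],[0.7,0.7,0],[1,1,0],[1,1,0],[1,1,0],[1,1,0]],"rot":[[0,0,0],[0,0,0],[0,0,0],[0,0,0],[0,0,0],[0,0,0]],"jaw":[0,0,0,0,0,0]}'
python3 - <<'E'
from h import *
s=r.read_state();print(s['time'],s['ee_pos'])
w=eyes.camera("wrist");cv2.imwrite("pics/w1.png",w);np.save("s1.npy",s,allow_pickle=True)
E
```

```text
time: 1.7
ee_pos: [0.4748, -0.3044, 0.2919]
eef_rot: [0.995, 0.104, -0.001, -0.001]
ft_force: [-0.9, -0.6, -0.7]
width: 0.0006
time: 2.3
ee_pos: [0.5735, -0.2078, 0.2916]
eef_rot: [0.995, 0.102, -0.002, 0.0]
ft_force: [0.1, -0.6, -0.2]
width: 0.0003
2.3 [ 0.57348034 -0.20776289  0.29163503]out of range: a shift must lie within [-1, 1]
```

View pics/w1.png

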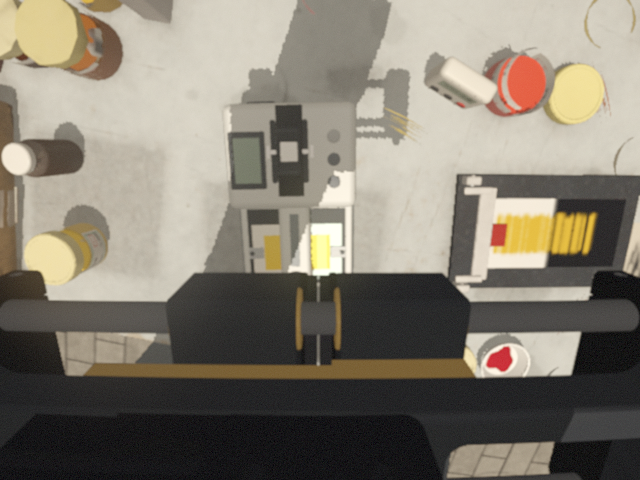

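The wrist view shows the white tile at about (289,151), the slot at columns 272–306, and the housing nearly square to the image.

```bash
python3 - <<'E'
from h import *
s=np.load("s1.npy",allow_pickle=True).item();C=cal('wrist',s);T=cal('top')
print(Ro.from_quat(s['eef_rot']).as_euler('zyx',degrees=True))
def comp(img,box,lo,hi):
    x0,y0,x1,y1=box;m=cv2.inRange(img[y0:y1,x0:x1],lo,hi);n,l,st,c=cv2.connectedComponentsWithStats(m)
    i=1+np.argmax(st[1:,4]);return c[i]+[x0,y0],st[i]
w=cv2.imread("pics/w1.png");t=cv2.imread("pics/top0.png")
c,st=comp(w,(280,138,299,165),(140,140,140),(255,255,255));print("wtile",c,st,cast(C,c,.103))
c,st=comp(t,(343,180,356,197),(140,140,140),(255,255,255));print("ttile",c,st,cast(T,c,.103))
c,st=comp(t,(352,258,382,286),(100,100,100),(150,150,150));print("tpad",c,st,cast(T,c,.069))
# housing edges in wrist
for z,p in((.088,(226,104)),(.088,(355,104)),(.088,(230,207)),(.088,(355,207))): print(p,cast(C,p,z))
cv2.imwrite("pics/w1z.png",cv2.resize(w[95:275,210:370],None,fx=3.3,fy=3.3,interpolation=2))
E
```

```text
[-1.16950697e+01 -1.79160634e-01  1.79979167e+02]
wtile [288.54761905 151.19047619] [  1   4  16  19 294] [ 0.63271153 -0.16750741  0.103     ]
ttile [348.82291667 187.54166667] [ 1  2 11 12 96] [ 0.63261747 -0.16702855  0.103     ]
tpad [365.63803681 270.66257669] [  7   6  14  14 163] [ 0.48621847 -0.19984337  0.069     ]
(226, 104) [ 0.66392717 -0.09924233  0.088     ]
(355, 104) [ 0.68867815 -0.22050124  0.088     ]
(230, 207) [ 0.56567526 -0.11759389  0.088     ]
(355, 207) [ 0.59156835 -0.24311188  0.088     ]
```

View pics/w1z.png

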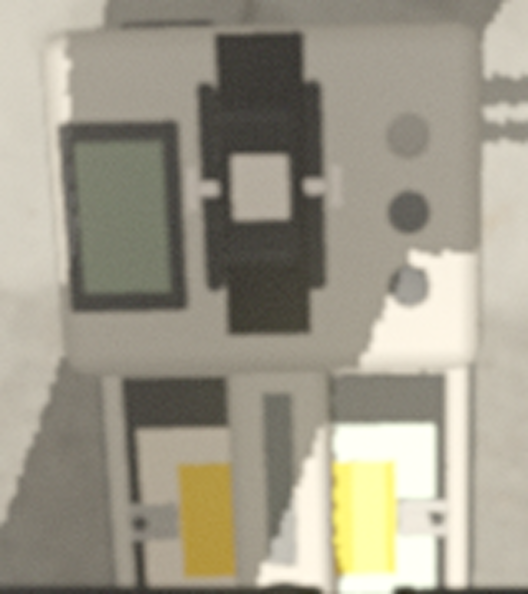

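Both cameras agree: wheel at (0.633, -0.167), pad at (0.486, -0.200), instrument x axis along 12.5°. I'll come down behind the rear rib with the tip 30 mm above the axle, then pull forward.

```bash
python3 -m inch '{"translation":[[0.35,0.18,-0.2],[0.7,0.35,-0.4],[1,0.5,-0.7],[1,0.5,-1],[1,0.5,-1],[1,0.5,-1]],"rot":[[0,0,0],[0,0,0],[0,0,0.013],[0,0,0.013],[0,0,0.013],[0,0,0.013]],"jaw":[0,0,0,0,0,0]}'; python3 -m inch '{"translation":[[0.02,0,-0.3],[0.03,0,-0.6],[0.03,0,-0.72],[0.03,0,-0.72],[0.03,0,-0.72]],"rot":[[0,0,0],[0,0,0],[0,0,0],[0,0,0],[0,0,0]],"jaw":[0,0,0,0,0]}'
```

```text
time: 2.95
ee_pos: [0.6727, -0.1598, 0.1925]
eef_rot: [0.994, 0.107, -0.002, 0.0]
ft_force: [0.5, 1.1, 0.8]
width: 0.0003
time: 3.45
ee_pos: [0.6765, -0.1605, 0.1229]
eef_rot: [0.994, 0.107, -0.001, 0.001]
ft_force: [0.5, -0.5, 0.8]
width: 0.0008
```

```bash
python3 -m inch '{"translation":[[0,0.03,-0.05],[0,0.03,-0.05],[-0.06,0.02,-0.05],[-0.12,0,-0.05],[-0.18,-0.01,-0.05],[-0.24,-0.02,-0.05],[-0.30,-0.04,-0.05],[-0.36,-0.05,-0.05],[-0.36,-0.05,-0.05],[-0.36,-0.05,-0.05]],"rot":[[0,0,0],[0,0,0],[0,0,0],[0,0,0],[0,0,0],[0,0,0],[0,0,0],[0,0,0],[0,0,0],[0,0,0]],"jaw":[0,0,0,0,0,0,0,0,0,0]}'
```

```text
time: 4.45
ee_pos: [0.6395, -0.166, 0.1175]
eef_rot: [0.994, 0.107, -0.002, 0.001]
ft_force: [-3.2, -0.0, 0.1]
width: 0.0003
```

The force is now -x, so the next rib is pressing on the finger from behind: the wheel has gone over. I'll lift straight up and back off for a look.

```bash
python3 -m inch '{"translation":[[0,0,0.2],[0,0,0.5],[0,0,0.9],[-0.4,-0.1,1],[-0.8,-0.2,1],[-1,-0.2,1],[-1,-0.2,1]],"rot":[[0,0,0],[0,0,0],[0,0,0],[0,0,0],[0,0,0],[0,0,0],[0,0,0]],"jaw":[0,0,0,0,0,0,0]}'
python3 - <<'E'
from h import *
s=r.read_state();w=eyes.camera("wrist");a=eyes.camera("scene");print(s['ee_pos'],s['ft_force'])
C=cal('wrist',s);S=cal('scene');P=[.6327,-.1673,.103]
m=np.zeros((400,800,3),np.uint8)
for i,(im,c) in enumerate(((w,C),(a,S))):
    u,v=np.round(proj(c,P)[0]).astype(int);print(u,v);k=im[max(v-50,0):v+50,u-50:u+50]
    m[:k.shape[0]*4,400*i:400*i+400]=cv2.resize(k,None,fx=4,fy=4,interpolation=2)
cv2.imwrite("pics/c2.png",m)
E
```

```text
time: 5.15
ee_pos: [0.5376, -0.187, 0.2179]
eef_rot: [0.994, 0.106, -0.002, 0.002]
ft_force: [-0.4, 0.5, 0.3]
width: 0.0003
[ 0.53757046 -0.18702463  0.21790037] [-0.3950036   0.5340627   0.29673865]
318 107
290 200
```

View pics/c2.png

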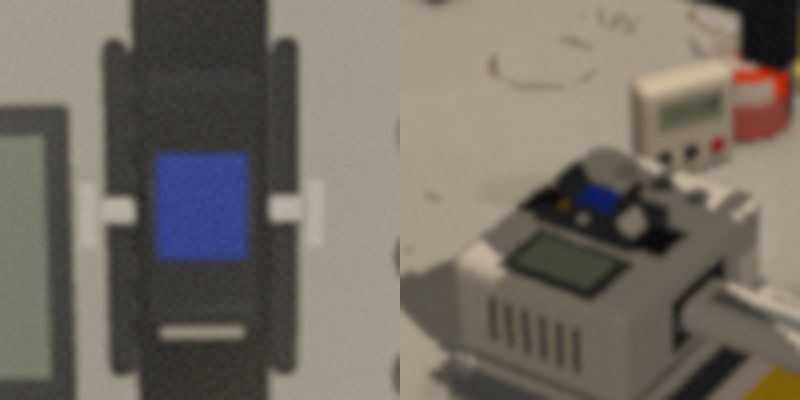

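Blue is clicked in between the white pointers at the predicted pixels, so the instrument has not moved. Next I'll move over the pad.

```bash
python3 -m inch '{"translation":[[-0.3,-0.08,-0.1],[-0.52,-0.13,-0.4],[-0.52,-0.13,-0.8],[-0.52,-0.13,-1],[-0.52,-0.13,-1],[-0.52,-0.13,-1]],"rot":[[0,0,0],[0,0,0],[0,0,0],[0,0,0],[0,0,0],[0,0,0]],"jaw":[0,0,0,0,0,0]}'; python3 -m inch '{"translation":[[0,0,-0.1],[0,0,-0.2],[0,0,-0.3],[0,0,-0.4],[0,0,-0.45],[0,0,-0.45]],"rot":[[0,0,0],[0,0,0],[0,0,0],[0,0,0],[0,0,0],[0,0,0]],"jaw":[0,0,0,0,0,0]}'
```

```text
time: 5.85
ee_pos: [0.4889, -0.1985, 0.1182]
eef_rot: [0.994, 0.107, -0.001, 0.001]
ft_force: [-0.5, -0.0, -0.6]
width: 0.0005
time: 6.45
ee_pos: [0.4884, -0.1986, 0.0726]
eef_rot: [0.994, 0.107, -0.002, 0.001]
ft_force: [-4.5, -0.5, 6.0]
width: 0.0004
```

```bash
python3 -m inch '{"translation":[[-0.02,0,-0.03],[-0.02,0,-0.05],[-0.02,0,-0.07],[-0.02,0,-0.07],[-0.02,0,-0.07]],"rot":[[0,0,0],[0,0,0],[0,0,0],[0,0,0],[0,0,0]],"jaw":[0,0,0,0,0]}'
```

```text
time: 6.95
ee_pos: [0.488, -0.1988, 0.0682]
eef_rot: [0.994, 0.107, -0.0, 0.002]
ft_force: [-6.9, 3.5, 22.2]
width: 0.0009
```

At the stop: force rose to 22 N and it yields no further. Hold 1.6 s, keeping the same target, then release.

```bash
python3 -m inch '{"translation":[[0,0,-0.02],[0,0,-0.02],[0,0,-0.02],[0,0,-0.02],[0,0,-0.02],[0,0,-0.02],[0,0,-0.02],[0,0,-0.02],[0,0,-0.02],[0,0,-0.02],[0,0,-0.02],[0,0,-0.02],[0,0,-0.02],[0,0,-0.02],[0,0,-0.02],[0,0,-0.02]],"rot":[[0,0,0],[0,0,0],[0,0,0],[0,0,0],[0,0,0],[0,0,0],[0,0,0],[0,0,0],[0,0,0],[0,0,0],[0,0,0],[0,0,0],[0,0,0],[0,0,0],[0,0,0],[0,0,0]],"jaw":[0,0,0,0,0,0,0,0,0,0,0,0,0,0,0,0]}'
python3 - <<'E'
from h import *
a=eyes.camera("scene");cv2.imwrite("pics/press.png",a)
E
python3 -m inch '{"translation":[[0,0,0.05],[0,0,0.15],[0,0,0.4],[0,0,0.8],[0,0,1],[0,0,1]],"rot":[[0,0,0],[0,0,0],[0,0,0],[0,0,0],[0,0,0],[0,0,0]],"jaw":[0,0,0,0,0,0]}'; python3 -m inch '{"translation":[[0,-0.3,0.3],[0,-0.7,0.6],[0,-1,0.9],[0,-1,1],[0,-1,1]],"rot":[[0,0,0],[0,0,0],[0,0,0],[0,0,0],[0,0,0]],"jaw":[0,0,0,0,0]}'
python3 - <<'E'
from h import *
p=cv2.imread("pics/press.png");a=eyes.camera("scene");t=eyes.camera("top");t0=cv2.imread("pics/top0.png")
m=np.zeros((600,800,3),np.uint8)
for i,im in enumerate((p,a)): m[:300,400*i:400*i+400]=cv2.resize(im[180:285,245:385],(400,300))
for i,im in enumerate((t0,t)): m[300:,400*i:400*i+400]=cv2.resize(im[150:330,190:430],(400,300))
cv2.imwrite("pics/fin.png",m)
E
```

```text
time: 8.55
ee_pos: [0.4881, -0.1988, 0.0682]
eef_rot: [0.994, 0.107, -0.0, 0.002]
ft_force: [-9.9, 3.8, 22.6]
width: 0.0005
time: 9.2
ee_pos: [0.4899, -0.1992, 0.1717]
eef_rot: [0.994, 0.107, 0.002, 0.003]
ft_force: [0.4, 0.0, 0.3]
width: 0.0006
time: 9.7
ee_pos: [0.4903, -0.2995, 0.2724]
eef_rot: [0.994, 0.107, 0.003, 0.004]
ft_force: [-0.3, 0.9, 0.1]
width: 0.0002
```

View pics/fin.png

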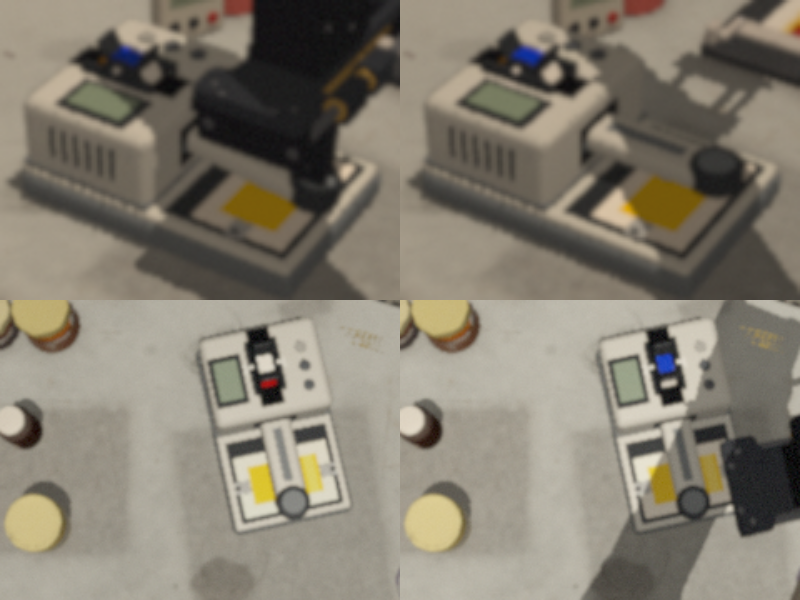

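```bash
python3 -c "
from bench import r
print(r.close_job(), r.read_state()['time'])"
```

```text
the job is handed in; nothing more can be done
the job is handed in; nothing more can be done
```

The job is handed in, with the reading taken on blue; it used just under 10 s of the 48 s.

- **Wheel:** White was uppermost at the start, so one click towards the front brought blue up. I checked by camera that the blue tile sat between the white pointers before pressing anything.
- **Press:** I pressed the pad to its stop with the closed fingertips. The fingertip was at about 57 mm and the downward force about 22 N. I held it there for over 1.6 s, then lifted off.
- **Last checks:** The final pictures show the arm sprung back up and blue still uppermost. By eye, the instrument, amber bottle and ink jar are where they were. The gripper is clear of everything, with the wrist force near zero.
- **Not checked:** The red jar was outside the final crops, but the arm only passed well above the bench near it.
- **Failures:** One move command was refused for a number out of range. It caused no motion and had no effect on the result.

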